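# Fetch the caul from the push-latch cabinet and load the bench press

### The arm

A 6-joint arm with a two-finger parallel gripper is mounted at the origin on the work surface. World frame = base frame: x ahead of the robot, y to its left, z up, the work surface at z = 0. Lengths are in mm, angles in degrees, forces in N, time in s.
With the tool pointing down it reaches from about 350 to 850 mm from the base axis. Payload 8.1 kg.
Tool frame: the origin (TCP) lies where the fingers leave the gripper's body, on its centre line; the fingertips stand 73 mm ahead of it and the grasp point (between the pads) lies 54 mm ahead of it; z points along the fingers, y is the line along which they close (so a half turn about z gives the same grasp; the last joint's range is limited). The gripper opens to 85 mm and grips with 20 to 120 N. Pads are 22 mm wide; open, the fingers measure 114 mm over their backs; the gripper's body (76 mm by 85 mm) begins 54 mm behind the grasp point. The pads swing forward as they close: fully open they stand 13 mm farther back than shut.
Start: joints at [61.226, 7.471, 85.268, -0, 87.261, -4.893], TCP at [242.882, 548.648, 303.892] pointing down, gripper open.
Joint ranges: [-169.43, 169.43], [-51.17, 129.36], [1.28, 143.12], [-76.62, 256.62], [0, 156.53], [-152.29, 152.29]. Speed limits (degrees/s): [136.94, 136.94, 159.86, 180, 180, 180].

### API

Orientations are given as [roll, pitch, yaw] about the fixed x, y, z axes, in that order (R = Rz(yaw) Ry(pitch) Rx(roll)).
In Python, from bench import sense, optics, r gives the robot as it stands.
- The arm moves only by the tool servo_tool, never from a script. Its argument "plan" is a list that holds one entry, the list of rows, each a list of 5 numbers: the shift along the world's x, y, z in m, then the turn about the world's z in degrees, then the finger opening in m, from 0 to 0.0854. A call has 1 to 10 rows; each row shifts and turns the commanded pose from where the row before left it; what a row does not reach is not made up. A row lasts 1/10 s, in which the tool goes at most 50 mm and 8.59 degrees, less where a joint would pass 70% of its speed; a pose out of reach is approached as far as the arm can. A call is refused whole if a number of a shift passes 0.05 or a number of a turn 8.59, either way. A call with a gripper value outside its range is refused whole. The fingers move at their own pace and stop on an object; "force" is the grip in N (left out, the last holds). Time passes only in rows, so rows that do not move let the fingers close. It gives the time, the measured TCP pose, the force, the opening and the grip force at its end, in the units of the state.
- sense(): the state, without advancing time (a new reading comes with each control period).
- optics.snapshot(name): name is "side" or "top" or "wrist"; returns a dict with "frame" (400x640x3 uint8, blue, green, red), "fx", "fy", "cx", "cy" (pixels), "dist_coeffs" ([k1, k2, p1, p2, k3] as OpenCV has them; the pictures are not rectified), "cam_to_world" (4x4, takes a point from camera to world coordinates). Camera axes: x right, y down, z forward; pixel columns grow to the right and rows downward; lengths in mm; the calibration is good to about 2 mm. A picture is of the moment at which its call begins. There is no depth.
- r.hand_in(): hands the job in; it is judged then, once.
The state is a dict: "time": time; "joint_pos": joint angles; "qd": joint speeds; "joint_efforts": joint torques, N m; "tool_pos": TCP position; "tcp_rot": TCP orientation; "ft_force": force on the tool from outside, world axes, zero at the start; "wrist_torque": the same for the moment, N m; "finger_gap": finger opening in mm; "grip_force": force on a finger pad.
Only numpy, scipy, OpenCV 4.12 (cv2) and the standard library are available. Lean on these libraries where they do the work, as an engineer would, in place of code of your own. Each camera call takes 0.05 s, during which the arm holds its last target. There are 200 camera calls.

### The job

Press the cabinet's door in until its catch lets go and it swings open, lift the wooden clamping caul out, set it down flat on the open bench and let go of it. Then take it again and put it into the press, handle end first under the plate, so that it lies flat on the bed between the sill and the back stop. Leave the cabinet door shut and held by its catch, and leave the jar, the gouge and the offcut where they are.

Things in the scene. Friction and masses are not known exactly. Their poses are not given: they have to be found in the camera images.
- cabinet: Fixed low dark wooden cabinet on the robot's left, 240 (x) by 180 (y) by 125 mm high, walls 12 mm. Origin: centre of its underside, z up. Its door lies flush in its top (door top 123 mm above the bench when shut). Inside, the floor is 45 mm above the bench; the caul lies there, its length along the cabinet's x, handle end to +x.
- door (a joint): Door angle, rad: 0 shut on its catch, 1.5 open (nearly upright), -0.095 pressed in to its stop. Push-push catch: press the door 9 to 11 mm in at the press point and let go; a spring swings it open in about 2 s, following the hand. To shut it, push it round to 6 to 11 mm below flush and let go: the catch holds it at 0; a further deep press would free it again. Takes 3 to 10 N.
- door_press (a point): Where to press: point on the door's outer (top) face, midway along it, 115 mm from the hinge line, 37 mm from the free edge; moves with the door. Brown wooden panel, 212 mm (along the hinge) by 152 by 12 mm, no handle. Hinge on the cabinet's +y side, free edge on its -y side. On its inner face a white catch plate sticks out 55 mm, at the corner by the free edge and the -x end.
- door_hinge (a point): Midpoint of the door's hinge line, at the level of the shut door's top face, 77 mm to the cabinet's +y side of its centre and 123 mm above the bench. The hinge line runs along the cabinet's x. The outer face of the open door looks to the cabinet's +y.
- caul: Loose light wooden clamping caul, 0.08 to 0.17 kg: a bar 170 (x) by 40 (y) by 26 mm high with a block handle on top, 24 (x) by 36 (y) by 30 mm high, centred 40 mm to its +x from the middle (the handle end); total height 56 mm. Origin: centre of its underside; z up.
- caul_handle (a point): In the caul's block handle, on its middle, 48 mm above the caul's underside (22 mm above the top of the bar). Inside the cabinet grip it here, fingers closing along the caul's x (24 mm wide).
- caul_tail (a point): In the caul's tail, 22 mm from its -x end, 16 mm above its underside. Grip the tail across the caul's y (40 mm wide). Over the press only the tail stays clear of the plate.
- press: Fixed steel bench press, on the right; origin: centre of underside; mouth to its -x. Bed 220 (x) by 110 by 12 mm. In its frame: sill at x -108 to -98 mm, 54 mm wide, 10 mm above the bed; back stop from x +86 (184 mm for the 170 mm caul). From x -6 back: plate, underside 86 mm above the bed, top 110 mm above the bench, cheeks 54 mm apart; screw on it to 178 mm. Open above in front of the plate.
- press_seat (a point): Point on the top of the press's bed, midway between sill and back stop (press x = -6 mm, y = 0, 12 mm above the bench): the middle of the caul's underside comes here, the caul's x along the press's x.
- glue_jar: Bystander: amber glass jar, 60 mm across, 85 mm high, beyond the work. Origin: centre of its underside.
- gouge: Bystander: hand gouge with a wooden handle, 200 mm long, lying near the robot.
- offcut: Bystander: wooden offcut 90 by 45 by 30 mm, beyond the cabinet. Origin: centre of its underside.
Things that resemble listed ones, but are neither listed nor needed, are in the scene too. Several things look just like the press: the one meant starts farthest from the robot's base.

How it is judged (in metres and radians):
On the way, in this order (a step that is already met when the one before it is completed fails the run):
1. the cabinet's door has been released and has swung open (value of joint door above 1.3 rad), for 0.2 s.
2. the caul has been set down flat on the bench and let go (height (world z) of caul below 0.006 m and angle between caul's own z axis and vertical below 0.08 rad and contact force between the fingers and caul below 0.1 N and linear speed of caul below 0.03 m/s), for 0.2 s.
3. the caul lies flat on the press's bed between sill and back stop, handle under the plate, let go (x of caul in the frame of press_seat between -0.01 and 0.01 m and y of caul in the frame of press_seat between -0.01 and 0.01 m and z of caul in the frame of press_seat below 0.004 m and angle between caul's own z axis and vertical below 0.05 rad and x of caul_handle in the frame of press_seat above 0.02 m and contact force between the fingers and caul below 0.1 N), for 0.2 s.
At the end, for the whole second after the job is handed in: The caul rests flat on the press's bed between sill and back stop (within 10 mm of the seat point along and across, tilt under 0.05 rad), its handle end under the plate, and the cabinet's door is shut on its catch (within 0.04 rad of 0) (x of caul in the frame of press_seat between -0.01 and 0.01 m and y of caul in the frame of press_seat between -0.01 and 0.01 m and z of caul in the frame of press_seat below 0.004 m and angle between caul's own z axis and vertical below 0.05 rad and x of caul_handle in the frame of press_seat above 0.02 m and linear speed of caul below 0.02 m/s and value of joint door between -0.04 and 0.04 rad); the robot touches nothing.
It fails at once if the glue jar is moved more than 30 mm or tipped over (distance of glue_jar from where it was at the start of the episode above 0.03 m or angle between glue_jar's own z axis and vertical above 0.5 rad).
It fails at once if the gouge is moved more than 40 mm (distance of gouge from where it was at the start of the episode above 0.04 m).
It fails at once if the offcut is moved more than 30 mm (distance of offcut from where it was at the start of the episode above 0.03 m).
It also fails if it takes over 72 s, if anything falls off the work surface, if the arm or the gripper's body presses on something with over 40 N, if the wrist force passes 120 N, or if a joint passes its speed limit or range.

## Working session

There is one attempt and no reset: what is moved stays moved. The work goes in short steps, Python scripts to look and compute and a tool call to move; the robot and the scene stay as the last step left them, time stands still between calls to the robot, and variables do not carry over. Pictures are saved under pics/ and viewed, at most 10 in all, crops included, and the job is handed in when it is done.

Besides the shell and the picture viewer there is one more tool, called after "Emit:" as name(argument=value, ...) on one line, values as JSON. servo_tool: Moves the arm, as the interface text tells. Its arguments: {"type":"object","properties":{"plan":{"type":"array"},"force":{"type":"number"}},"required":["plan"]}

```bash
ls; mkdir -p pics; cat > h.py <<'E'
import numpy as np, cv2
from bench import sense, optics, r
def snap(n,f=None):
    s=optics.snapshot(n)
    if f: cv2.imwrite('pics/'+f,s['frame'])
    np.save('/tmp/'+n+'.npy',{k:v for k,v in s.items()},allow_pickle=True)
    return s
def load(n): return np.load('/tmp/'+n+'.npy',allow_pickle=True).item()
def K(s): return np.array([[s['fx'],0,s['cx']],[0,s['fy'],s['cy']],[0,0,1.]])
def pix2w(s,pts,z):
    p=cv2.undistortPoints(np.array(pts,float).reshape(-1,1,2),K(s),np.array(s['dist_coeffs'],float)).reshape(-1,2)
    T=np.array(s['cam_to_world']); d=np.c_[p,np.ones(len(p))]@T[:3,:3].T; o=T[:3,3]
    z=np.broadcast_to(z,len(p))
    return o+d*((z-o[2])/d[:,2])[:,None]
def w2pix(s,P):
    T=np.linalg.inv(np.array(s['cam_to_world']))
    rv=cv2.Rodrigues(T[:3,:3])[0]
    return cv2.projectPoints(np.array(P,float).reshape(-1,1,3),rv,T[:3,3],K(s),np.array(s['dist_coeffs'],float))[0].reshape(-1,2)
E
python3 - <<'E'
from h import *
for n in('top','side'):
    s=snap(n,n+'1.png'); print(n,np.array(s['cam_to_world']).round(2).tolist(),s['fx'])
E
```

```text
pics
top [[-0.02, -0.98, 0.2, 270.06], [-1.0, 0.02, -0.0, 24.51], [-0.0, -0.2, -0.98, 1248.59], [0.0, 0.0, 0.0, 1.0]] 405.42703577337414
side [[0.88, -0.28, 0.38, 1.57], [-0.47, -0.52, 0.71, -855.47], [-0.01, -0.81, -0.59, 831.35], [0.0, 0.0, 0.0, 1.0]] 467.53555810734616
```

View pics/top1.png

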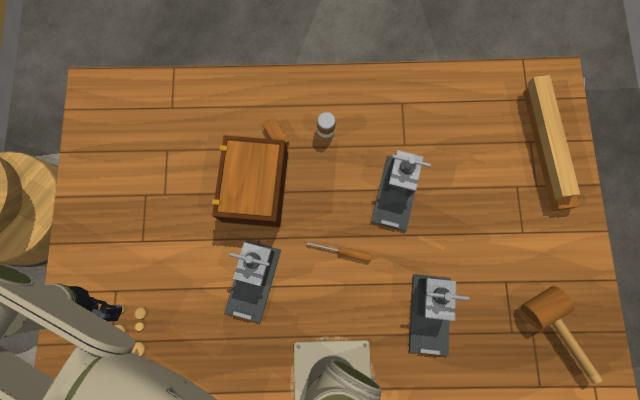

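View pics/side1.png

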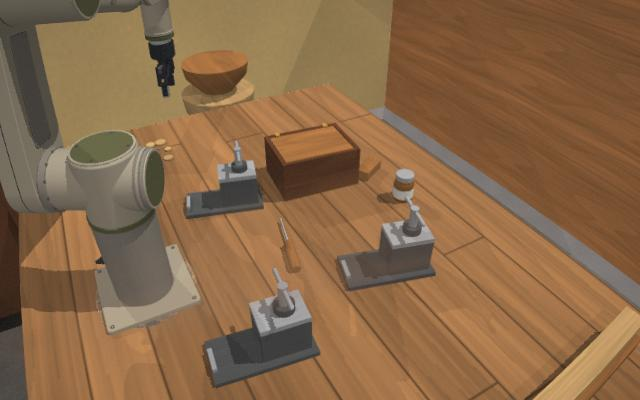

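The top view shows the cabinet at about (252,180) with hinges on its left (+y), and the far press at (400,190), mouth towards the robot at (390,225). The jar is at (326,125), the offcut at (275,130) and the gouge at (340,252). I'll enlarge the work area to pick corners.

```bash
python3 - <<'E'
from h import *
s=load('top'); f=s['frame']
a=cv2.resize(f[115:245,200:300],None,fx=4,fy=4,interpolation=cv2.INTER_CUBIC)
b=cv2.resize(f[115:245,350:450],None,fx=4,fy=4,interpolation=cv2.INTER_CUBIC)
cv2.imwrite('pics/crop1.png',np.hstack([a,b]))
E
```

```text
(no output)
```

View pics/crop1.png

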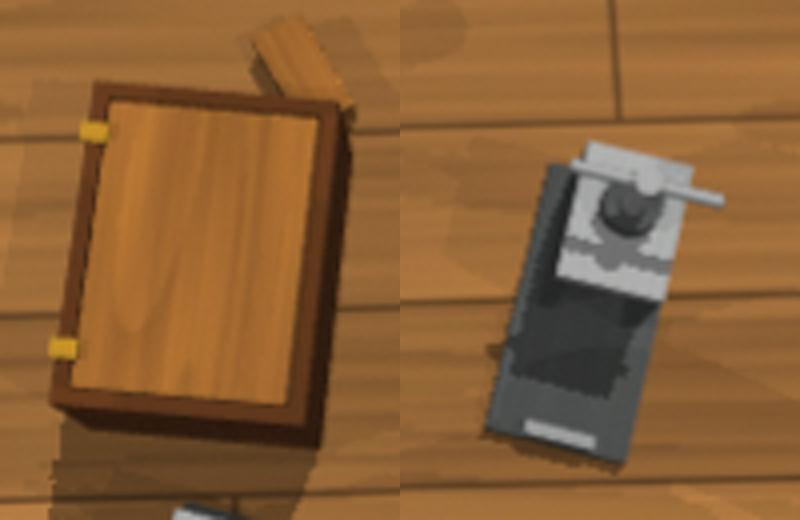

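The crop shows the cabinet's top corners at crop px (94,82), (338,102), (307,425), (52,403). The press shows bed mouth corners (487,430) and (620,462), plate corners (588,143), (692,166), (663,300), (556,275), and the sill at (527,420)–(594,449). I'll fit both poses.

```bash
cat >> h.py <<'E'
from scipy.optimize import least_squares
def fit(s,model,pts,x0):
    model=np.array(model,float);pts=np.array(pts,float)
    def W(p):
        c,q=np.cos(p[2]),np.sin(p[2]); m=model
        return np.c_[p[0]+c*m[:,0]-q*m[:,1],p[1]+q*m[:,0]+c*m[:,1],m[:,2]]
    g=least_squares(lambda p:(w2pix(s,W(p))-pts).ravel(),x0,x_scale=[100,100,.3],loss='soft_l1')
    return g.x,(w2pix(s,W(g.x))-pts)
E
python3 - <<'E'
from h import *
s=load('top')
c=np.array([(94,82),(338,102),(307,425),(52,403)])/4+[199.6,114.6]
p,e=fit(s,[(120,90,125),(120,-90,125),(-120,-90,125),(-120,90,125)],c,[600,150,0]); print(p[:2],np.degrees(p[2]),e.round(1).tolist())
c=(np.array([(487,430),(620,462),(692,166),(588,143),(663,300),(556,275),(527,420),(596,437)])-[400,0])/4+[349.6,114.6]
p,e=fit(s,[(-110,55,12),(-110,-55,12),(110,-33,110),(110,33,110),(-6,-33,110),(-6,33,110),(-98,27,22),(-98,-27,22)],c,[600,-150,-.2]); print(p[:2],np.degrees(p[2]),e.round(1).tolist())
print(pix2w(s,[(325,118),(275,130),(307,244),(370,261)],[85,30,10,20]).round())
print(sense()['tool_pos'],sense()['tcp_rot'])
E
```

```text
[576.46305014 223.82640323] -5.77467003930551 [[0.0, -0.1], [0.4, -0.4], [-0.1, -0.1], [-0.3, 0.5]]
[ 546.68482975 -215.72431541] -16.018900239256162 [[-0.5, -0.3], [1.3, 0.8], [-1.1, -3.6], [2.8, -3.3], [-2.3, 0.2], [2.0, 0.8], [-0.3, 0.3], [-0.2, 0.5]]
[[ 769.    2.   85.]
 [ 755.  160.   30.]
 [ 392.   65.   10.]
 [ 336. -123.   20.]]
[242.67796732 548.31535239 302.95133271] [-1.79903853e+02 -9.85361137e-03  1.56118891e+02]
```

Emit:
servo_tool(plan=[[[0.033,-0.036,-0.006,-7.2,0],[0.033,-0.036,-0.006,-7.2,0],[0.033,-0.036,-0.006,-7.2,0],[0.033,-0.036,-0.006,-7.2,0],[0.033,-0.036,-0.006,-7.2,0],[0.033,-0.036,-0.006,-7.2,0],[0.033,-0.036,-0.006,-7.2,0],[0.033,-0.036,-0.006,-7.2,0],[0.033,-0.036,-0.006,-7.2,0],[0.033,-0.036,-0.006,-7.2,0]]], force=40)

```text
time: 1.1
tool_pos: [573.7, 186.9, 243.2]
tcp_rot: [-180.0, 0.0, 83.8]
ft_force: [1.1, 1.6, -0.6]
finger_gap: -0.1
grip_force: 0.0
```

Emit:
servo_tool(plan=[[[0,0,-0.025,0,0],[0,0,-0.02,0,0],[0,0,-0.0075,0,0],[0,0,-0.0045,0,0],[0,0,0,0,0],[0,0,0,0,0]]])

```text
time: 1.7
tool_pos: [573.0, 189.0, 188.1]
tcp_rot: [180.0, -0.0, 84.2]
ft_force: [-3.4, -3.4, 4.7]
finger_gap: 0.2
grip_force: 2.5
```

Emit:
servo_tool(plan=[[[0,0,-0.0015,0,0],[0,0,0,0,0],[0,0,0,0,0]]])

```text
time: 2.0
tool_pos: [573.1, 189.2, 186.6]
tcp_rot: [179.9, -0.0, 84.2]
ft_force: [-2.0, -2.8, 4.3]
finger_gap: 0.3
grip_force: 2.7
```

Emit:
servo_tool(plan=[[[0,0,-0.0007,0,0],[0,0,0,0,0],[0,0,0.03,0,0.085],[0,-0.02,0.045,0,0.085],[0,-0.03,0.04,0,0.085],[0,-0.03,0.03,0,0.085],[0,-0.03,0.03,0,0.085],[0,-0.03,0,0,0.085]]])

```text
time: 2.8
tool_pos: [574.4, 48.3, 366.2]
tcp_rot: [179.4, -0.1, 84.2]
ft_force: [-0.0, -0.2, 0.5]
finger_gap: 84.3
grip_force: 0.0
```

Emit:
servo_tool(plan=[[[0,0,0,0,0.085],[0,0,0,0,0.085],[0,0,0,0,0.085],[0,0,0,0,0.085],[0,0,0,0,0.085],[0,0,0,0,0.085],[0,0,0,0,0.085],[0,0,0,0,0.085],[0,0,0,0,0.085],[0,0,0,0,0.085]]])

```text
time: 3.8
tool_pos: [572.9, 48.6, 359.7]
tcp_rot: [180.0, 0.0, 84.1]
ft_force: [-0.1, 0.4, -0.2]
finger_gap: 85.3
grip_force: 0.0
```

```bash
python3 - <<'E'
from h import *
t=snap('top'); w=snap('wrist')
a=cv2.resize(t['frame'][100:250,190:300],None,fx=3,fy=3,interpolation=cv2.INTER_CUBIC)
w2=cv2.resize(w['frame'],(720,450))[:,:470]; print(a.shape)
cv2.imwrite('pics/open.png',np.hstack([a,w2]))
s=sense(); print(s['tool_pos'],s['time'],s['ft_force'])
E
```

```text
(450, 330, 3)
[572.88552065  48.59809301 359.71263293] 3.9 [-0.80277882  0.17148683  1.12909242]
```

View pics/open.png

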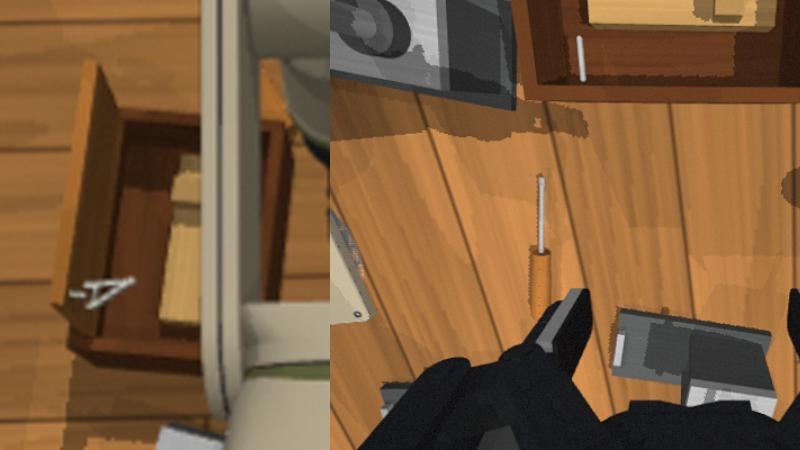

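The door is open: in the top crop it stands at the left, with the caul lying inside at crop px (160–200,160–322) and the white catch bracket at (100,290). The wrist view shows the caul's bar at its top edge (590–775,25).

```bash
python3 - <<'E'
from h import *
w=load('wrist'); T=np.array(w['cam_to_world']); print(T.round(2)); print(w2pix(w,[(576,224,71),(616,220,101)]))
t=load('top')
c=np.array([(160,322),(175,205),(175,180)])/3+[189.6,99.7]
print(pix2w(t,c,[71,71,101]))
E
```

```text
[[ 9.9000e-01 -1.0000e-01 -3.0000e-02  5.8149e+02]
 [-1.0000e-01 -9.4000e-01 -3.2000e-01  1.2911e+02]
 [-0.0000e+00  3.2000e-01 -9.5000e-01  4.2948e+02]
 [ 0.0000e+00  0.0000e+00  0.0000e+00  1.0000e+00]]
[[304.36198717  -4.57476109]
 [346.79903974 -14.90791452]]
[[499.92262058 250.61091711  71.        ]
 [619.30205221 237.46434381  71.        ]
 [635.92577397 232.36161741 101.        ]]
```

Emit:
servo_tool(plan=[[[0.014,0.03,0,0,0.085],[0.014,0.03,0,0,0.085],[0.014,0.03,0,0,0.085]]])

```text
time: 4.2
tool_pos: [615.4, 139.4, 359.9]
tcp_rot: [180.0, -0.0, 84.1]
ft_force: [0.6, -0.5, 1.0]
finger_gap: 85.1
grip_force: 0.0
```

```bash
python3 - <<'E'
from h import *
w=snap('wrist','w2.png'); print(w2pix(w,[(576,224,71),(616,220,101)])); print(sense()['tool_pos'])
E
```

```text
[[276.11402284  95.10796293]
 [311.63440963  94.99808483]]
[616.11094395 143.8534452  359.11358314]
```

View pics/w2.png

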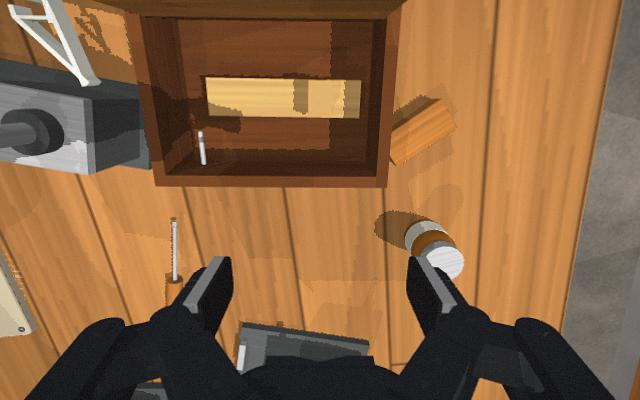

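The wrist view shows the bar-top corners at (206,77), (207,115), (361,80), (359,118), with the handle around (295–345,78–116).

```bash
python3 - <<'E'
from h import *
w=load('wrist')
p,e=fit(w,[(-85,20,71),(-85,-20,71),(85,20,71),(85,-20,71)],[(206,76.5),(207.5,115),(361,80),(359,118)],[576,224,-.1]); c,q=np.cos(p[2]),np.sin(p[2])
print(p[:2],np.degrees(p[2]),e.round(1).tolist(),'handle',p[0]+40*c,p[1]+40*q)
H=lambda u,v,z:(p[0]+c*u-q*v,p[1]+q*u+c*v,z)
print(w2pix(w,[H(28,18,101),H(28,-18,101),H(52,18,101),H(52,-18,101),H(28,-18,71)]).round())
E
```

```text
[583.97930278 220.27881957] -7.154829865810925 [[-0.8, 0.1], [1.3, -0.3], [0.1, 0.2], [-0.2, -0.1]] handle 623.6678308485097 215.2967778214486
[[308.  80.]
 [308. 117.]
 [332.  80.]
 [331. 117.]
 [309. 115.]]
```

Emit:
servo_tool(plan=[[[0.004,0.038,-0.02,-1.2,0.085],[0.004,0.038,-0.03,0,0.085],[0,0,-0.04,0,0.085],[0,0,0,0,0.085],[0,0,0,0,0.085],[0,0,0,0,0.085]]])

```text
time: 4.85
tool_pos: [624.0, 214.0, 272.7]
tcp_rot: [179.8, -0.1, 82.9]
ft_force: [0.1, -0.9, 0.7]
finger_gap: 84.8
grip_force: 0.0
```

```bash
python3 - <<'E'
from h import *
w=snap('wrist','w3.png'); s=sense(); print(s['tool_pos'],s['tcp_rot'],s['ft_force'])
E
```

```text
[624.21983701 214.08776401 273.16591022] [ 1.79750592e+02 -9.24071595e-02  8.28546709e+01] [ 0.40966472  0.26333263 -0.35099631]
```

View pics/w3.png

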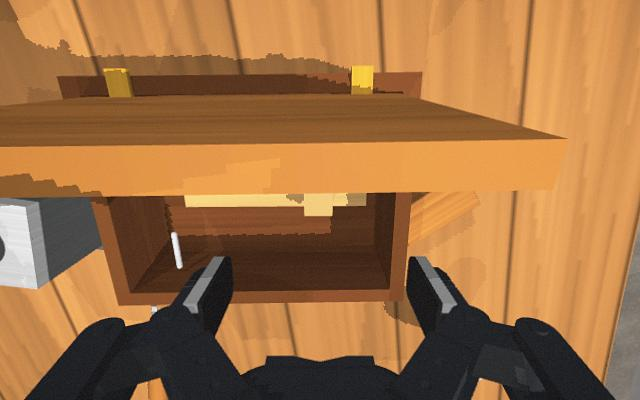

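The view shows the open door's edge across the middle; below it the handle's front-bottom edge spans (305–333,216) and the bar starts at (185,207). I'll check those against the fitted pose.

```bash
python3 - <<'E'
from h import *
w=load('wrist'); p=[584,220.3]; a=np.radians(-7.15); c,q=np.cos(a),np.sin(a)
H=lambda u,v,z:(p[0]+c*u-q*v,p[1]+q*u+c*v,z)
print(w2pix(w,[H(28,-18,101),H(52,-18,101),H(-85,-20,71),H(85,-20,71)]).round())
print(np.array(w['cam_to_world'])[:3,3], pix2w(w,[(305,216),(333,216),(185,207)],[101,101,71]), sense()['tool_pos'])
E
```

```text
[[304. 216.]
 [332. 216.]
 [186. 206.]
 [366. 206.]]
[634.12938263 294.30838293 342.59068268] [[610.36024803 198.69145492 101.        ]
 [634.01074676 195.6652133  101.        ]
 [496.44440128 210.29305523  71.        ]] [624.21983701 214.08776401 273.16591022]
```

Emit:
servo_tool(plan=[[[0,0.001,-0.035,0,0.085],[0,0,-0.035,0,0.085],[0,0,-0.025,0,0.085],[0,0,0,0,0.085],[0,0,0,0,0.085]]])

```text
time: 5.4
tool_pos: [623.8, 215.3, 176.8]
tcp_rot: [179.9, -0.0, 82.9]
ft_force: [0.3, 0.8, 0.9]
finger_gap: 84.5
grip_force: 0.0
```

Emit:
servo_tool(plan=[[[0,0,-0.015,0,0.085],[0,0,-0.012,0,0.07],[0,0,0,0,0.05],[0,0,0,0,0.03],[0,0,0,0,0.01],[0,0,0,0,0.01],[0,0,0,0,0.01],[0,0,0,0,0.01]]], force=60)

```text
time: 6.2
tool_pos: [623.7, 215.8, 149.1]
tcp_rot: [179.9, -0.0, 82.9]
ft_force: [0.5, -0.5, 6.0]
finger_gap: 23.0
grip_force: 60.5
```

Emit:
servo_tool(plan=[[[0,0,0.01,0,0.01],[0,-0.015,0.01,0,0.01],[-0.003,-0.02,0.015,0,0.01],[0,0,0.04,0,0.01],[0,0,0.045,0,0.01],[0,-0.02,0.02,0,0.01],[-0.005,-0.04,0,-3,0.01],[-0.005,-0.04,0,-3,0.01],[-0.005,-0.04,0,-3,0.01],[-0.005,-0.03,0,0,0.01]]])

```text
time: 7.2
tool_pos: [599.1, 7.5, 288.4]
tcp_rot: [180.0, 0.0, 73.7]
ft_force: [0.7, -0.3, -0.9]
finger_gap: 23.4
grip_force: 59.7
```

Emit:
servo_tool(plan=[[[0,-0.02,-0.03,0,0.01],[0,0,-0.04,0,0.01],[0,0,-0.045,0,0.01],[0,0,-0.03,0,0.01],[0,0,-0.015,0,0.01],[0,0,0,0,0.01],[0,0,0,0,0.01],[0,0,0,0,0.01]]])

```text
time: 8.0
tool_pos: [601.6, -9.6, 130.6]
tcp_rot: [179.8, -0.0, 73.9]
ft_force: [0.2, 0.6, -0.9]
finger_gap: 22.8
grip_force: 59.7
```

Still held; about 26 mm to go to the bench.

Emit:
servo_tool(plan=[[[0,0,-0.015,0,0.01],[0,0,-0.008,0,0.01],[0,0,-0.003,0,0.01],[0,0,0,0,0.01],[0,0,0,0,0.01]]])

```text
time: 8.5
tool_pos: [600.5, -9.3, 103.7]
tcp_rot: [179.9, -0.0, 73.9]
ft_force: [-8.3, 0.8, 18.6]
finger_gap: 22.7
grip_force: 63.1
```

Emit:
servo_tool(plan=[[[0,0,0,0,0.05],[0,0,0,0,0.085],[0,0,0,0,0.085],[0,0,0.03,0,0.085],[0,0,0.05,0,0.085],[-0.03,0,0.04,8.5,0.085],[-0.03,0,0.04,8.5,0.085],[-0.03,0.01,0,8.5,0.085],[-0.02,0.01,0,8.5,0.085],[0,0,0,8.5,0.085]]], force=100)

```text
time: 9.5
tool_pos: [488.0, 11.6, 261.7]
tcp_rot: [-180.0, -0.0, 116.8]
ft_force: [0.2, -0.2, -0.2]
finger_gap: 84.6
grip_force: 0.0
```

Emit:
servo_tool(plan=[[[0,0,0,8.5,0.085],[0,0,0,8.5,0.085],[0,0,0,8.5,0.085],[0,0,0,8.5,0.085],[0,0,0,8.5,0.085],[-0.02,0,0,5,0.085],[0,0,0,0,0.085],[0,0,0,0,0.085]]])

```text
time: 10.3
tool_pos: [469.9, 10.6, 261.5]
tcp_rot: [180.0, 0.0, 163.8]
ft_force: [-0.7, 0.3, -0.3]
finger_gap: 85.1
grip_force: 0.0
```

```bash
python3 - <<'E'
from h import *
w=snap('wrist','w4.png'); s=sense(); print(s['time'],s['tool_pos'],s['tcp_rot'],s['ft_force'])
E
```

```text
10.35 [470.1951385   10.63260244 261.65959033] [1.79993950e+02 2.91026360e-02 1.63794192e+02] [-0.03126337 -0.11318517  0.81351645]
```

View pics/w4.png

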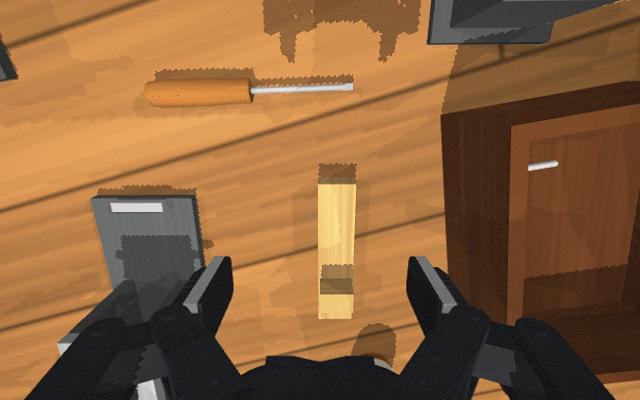

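The wrist view shows the tail end of the caul (top edge (318–355,184), bottom edge (318–356,164)) and the handle top ending at (319–353,318). The target press's mouth corners are at (92,198) and (196,196), with its sill at (110–162,203).

```bash
python3 - <<'E'
from h import *
w=load('wrist')
def show(n,p,e): print(n,p[:2].round(1),np.degrees(p[2]).round(2),e.round(1).tolist())
m=[(-85,20,26),(-85,-20,26),(-85,20,0),(-85,-20,0),(52,18,56),(52,-18,56)]
show('caul',*fit(w,m,[(355,184),(318,184),(356,164),(318,164),(353,318.5),(319,318.5)],[560,0,-.28]))
show('caul4',*fit(w,m[:4],[(355,184),(318,184),(356,164),(318,164)],[560,0,-.28]))
show('pressW',*fit(w,[(-110,55,12),(-110,-55,12),(-108,27,22),(-108,-27,22)],[(196,196),(92,198),(162,203),(110,204)],[550,-215,-.28]))
s=cv2.imread('pics/top1.png'); t=load('top')
c=(np.array([(487,430),(620,462),(548,163),(527,420),(596,437)])-[400,0])/4+[349.6,114.6]
show('pressT',*fit(t,[(-110,55,12),(-110,-55,12),(110,55,12),(-98,27,22),(-98,-27,22)],c,[550,-215,-.28]))
E
```

```text
caul [562.4   1.3] -16.47 [[1.5, -0.1], [-0.1, -0.2], [-2.2, 13.5], [0.1, 13.4], [-0.4, -5.6], [0.4, -5.7]]
caul4 [560.    2.2] -16.37 [[1.6, -2.5], [-0.1, -2.5], [-2.1, 11.2], [0.1, 11.2]]
pressW [ 546.5 -213.8] -15.23 [[-3.7, 1.0], [-0.6, 0.7], [0.7, -0.8], [1.8, -0.9]]
pressT [ 547.9 -215.5] -15.67 [[-0.4, -0.5], [1.4, 0.4], [-0.1, -0.0], [-0.2, -0.0], [-0.1, 0.1]]
```

Emit:
servo_tool(plan=[[[0.016,0.0045,-0.04,0,0.085],[0.015,0.0045,-0.045,0,0.085],[0,0,-0.05,0,0.085],[0,0,-0.035,0,0.085],[0,0,-0.016,0,0.085],[0,0,0,0,0.085],[0,0,0,0,0.085]]])

```text
time: 11.05
tool_pos: [501.4, 19.6, 76.0]
tcp_rot: [-180.0, -0.0, 163.9]
ft_force: [0.4, 0.4, 1.2]
finger_gap: 84.9
grip_force: 0.0
```

Emit:
servo_tool(plan=[[[0,0,0,0,0.05],[0,0,0,0,0.03],[0,0,0,0,0.02],[0,0,0,0,0.02],[0,0,0,0,0.02],[0,0,0,0,0.02]]], force=100)

```text
time: 11.65
tool_pos: [502.1, 19.6, 77.3]
tcp_rot: [180.0, 0.2, 163.9]
ft_force: [-0.3, 0.4, 7.9]
finger_gap: 38.3
grip_force: 101.6
```

```bash
python3 - <<'E'
from h import *
w=load('wrist'); P=pix2w(w,[(146,90),(250,90),(352,86),(150,103)],[12,12,5,12])[:,:2]; print(P.round())
a=np.radians(-15.7); R=np.array([[np.cos(a),-np.sin(a)],[np.sin(a),np.cos(a)]]); print(((P-[547.3,-215])@R).round())
E
```

```text
[[ 340. -130.]
 [ 368.  -32.]
 [ 393.   66.]
 [ 352. -132.]]
[[-222.   26.]
 [-222.  128.]
 [-225.  229.]
 [-210.   27.]]
```

Emit:
servo_tool(plan=[[[0,0,0.03,0,0.02],[0,0,0.04,0,0.02],[0,0,0.04,0,0.02],[0,0,0,0,0.02],[0,0,0,0,0.02]]])

```text
time: 12.15
tool_pos: [501.7, 19.6, 187.2]
tcp_rot: [180.0, 0.2, 163.9]
ft_force: [-0.6, 1.0, -2.1]
finger_gap: 37.8
grip_force: 100.5
```

Emit:
servo_tool(plan=[[[-0.03,0,0,0.4,0.02],[-0.04,-0.02,0,0,0.02],[-0.03,-0.035,0,0,0.02],[-0.019,-0.04,0,0,0.02],[0,-0.04,-0.01,0,0.02],[0,-0.04,-0.02,0,0.02],[0,-0.0134,-0.02,0,0.02],[0,0,0,0,0.02],[0,0,0,0,0.02],[0,0,0,0,0.02]]])

```text
time: 13.15
tool_pos: [381.8, -168.0, 135.6]
tcp_rot: [180.0, -0.0, 164.4]
ft_force: [0.5, -0.4, -0.2]
finger_gap: 37.7
grip_force: 100.7
```

```bash
python3 - <<'E'
from h import *
w=snap('wrist'); d=snap('side'); t=snap('top'); s=sense(); print(s['time'],s['tool_pos'],s['tcp_rot'],s['ft_force'])
a=cv2.resize(d['frame'][200:310,190:450],None,fx=3,fy=3,interpolation=cv2.INTER_CUBIC)[:,:800]
b=cv2.resize(w['frame'][100:,:],(400,188*400//400)); c=cv2.resize(t['frame'][140:240,350:450],(376,376))
b=cv2.resize(w['frame'],(416,260))
x=np.zeros((590,800,3),np.uint8); x[:330,:a.shape[1]]=a; x[330:,:416]=b
x[330:,416:]=cv2.resize(t['frame'][150:248,330:475],(384,260),interpolation=cv2.INTER_CUBIC)
cv2.imwrite('pics/pre.png',x)
E
```

```text
13.3 [ 382.44062891 -168.21947638  136.37414522] [-1.79985587e+02  7.14555270e-02  1.64401129e+02] [-0.10986052 -0.83801764 -0.31795655]
```

View pics/pre.png

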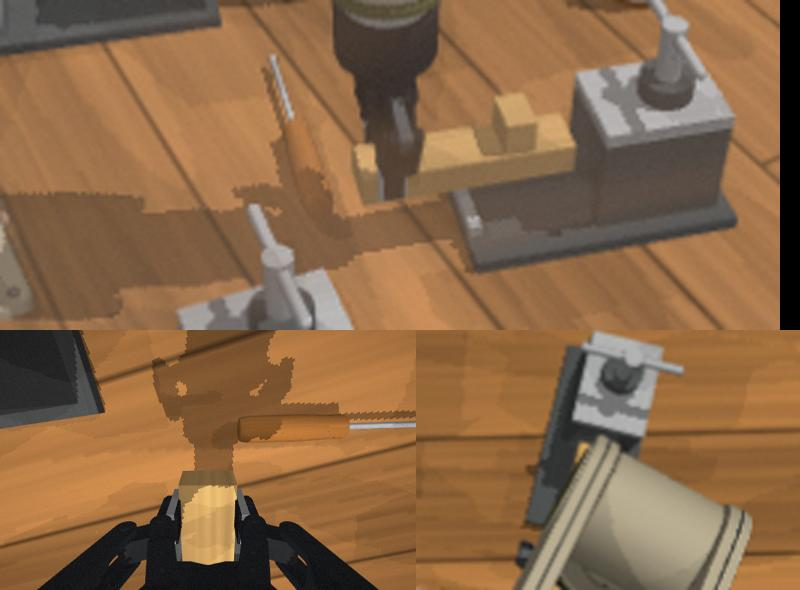

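The side crop shows the caul level in front of the mouth, far end at (575,118–165). The top crop shows it in line with the press. Before going in I'll compare predicted pixels with these.

```bash
python3 - <<'E'
from h import *
d=load('side')
def pr(o,a,M):
    a=np.radians(a);c,q=np.cos(a),np.sin(a); return [(o[0]+c*u-q*v,o[1]+q*u+c*v,z) for u,v,z in M]
f=lambda P:((w2pix(d,P)-[190,200]+.33)*3).round().tolist()
print('press',f(pr((547.3,-215),-15.7,[(-110,-55,12),(110,-55,12),(-6,-33,110),(-98,-27,22),(-108,27,22),(-6,33,110)])))
b=136.4-76.5
o=np.array(pr((382.4,-168.2),-15.6,[(63,0,0)])[0])
print('caul',f(pr(o,-15.6,[(85,-20,b),(85,-20,b+26),(85,20,b+26),(28,-18,b+56),(-85,-20,b+26),(-85,-20,b)])))
E
```

```text
press [[475.0, 264.0], [735.0, 216.0], [603.0, 132.0], [480.0, 227.0], [450.0, 182.0], [574.0, 77.0]]
caul [[570.0, 171.0], [573.0, 147.0], [556.0, 113.0], [504.0, 128.0], [359.0, 182.0], [360.0, 206.0]]
```

```bash
python3 - <<'E'
from h import *
w=load('wrist'); f=w['frame']
b=136.4-76.5
a=np.radians(-15.6);c,q=np.cos(a),np.sin(a)
o=(382.4+63*c,-168.2+63*q)
print(w2pix(w,[(o[0]+c*u-q*v,o[1]+q*u+c*v,b+z) for u,v,z in [(-85,20,26),(-85,-20,26),(-85,20,0),(-85,-20,0)]]).round(1).tolist())
for col in (300,320,340): print(col,[tuple(map(int,f[r_,col])) for r_ in range(200,270,5)])
d=load('side')['frame']
hsv=cv2.cvtColor(d,cv2.COLOR_BGR2HSV)
for row in (248,252,256,260,264,266): print(row,[(int(x),*map(int,d[row,x])) for x in range(304,322,2)])
E
```

```text
[[368.0, 240.9], [275.7, 241.1], [360.4, 218.0], [282.6, 218.1]]
300 [(49, 91, 132), (53, 97, 142), (52, 91, 135), (58, 99, 145), (56, 92, 119), (55, 92, 118), (55, 94, 119), (53, 91, 119), (75, 123, 158), (71, 122, 157), (74, 121, 154), (117, 191, 235), (114, 189, 233), (115, 191, 233)]
320 [(58, 100, 144), (57, 96, 143), (57, 98, 145), (53, 98, 140), (60, 100, 125), (61, 95, 126), (59, 99, 123), (62, 97, 123), (123, 203, 244), (116, 196, 238), (118, 195, 239), (118, 198, 238), (119, 197, 239), (117, 196, 237)]
340 [(58, 99, 144), (57, 100, 144), (48, 91, 138), (53, 95, 135), (56, 92, 120), (59, 90, 118), (54, 92, 118), (60, 91, 122), (75, 121, 155), (115, 187, 233), (114, 191, 233), (111, 186, 231), (116, 189, 232), (113, 186, 232)]
248 [(304, 87, 135, 187), (306, 82, 125, 177), (308, 74, 109, 142), (310, 99, 147, 192), (312, 95, 139, 175), (314, 82, 118, 149), (316, 52, 67, 84), (318, 54, 66, 84), (320, 55, 68, 85)]
252 [(304, 87, 134, 186), (306, 86, 133, 185), (308, 81, 115, 147), (310, 113, 168, 213), (312, 111, 167, 211), (314, 108, 162, 206), (316, 55, 68, 84), (318, 50, 64, 83), (320, 53, 67, 83)]
256 [(304, 88, 134, 186), (306, 87, 132, 183), (308, 70, 101, 127), (310, 95, 137, 173), (312, 93, 137, 174), (314, 109, 163, 207), (316, 76, 84, 98), (318, 52, 65, 84), (320, 50, 66, 83)]
260 [(304, 92, 140, 196), (306, 84, 134, 187), (308, 80, 117, 156), (310, 74, 104, 131), (312, 74, 108, 136), (314, 73, 105, 134), (316, 102, 109, 120), (318, 58, 69, 87), (320, 55, 66, 83)]
264 [(304, 90, 137, 192), (306, 89, 137, 194), (308, 87, 135, 190), (310, 71, 102, 128), (312, 75, 107, 133), (314, 74, 106, 133), (316, 101, 108, 119), (318, 53, 65, 85), (320, 54, 66, 83)]
266 [(304, 88, 135, 189), (306, 90, 138, 193), (308, 90, 140, 195), (310, 79, 115, 153), (312, 76, 106, 134), (314, 75, 105, 134), (316, 93, 110, 127), (318, 70, 80, 95), (320, 63, 79, 95)]
```

Emit:
servo_tool(plan=[[[0,0,-0.015,0,0.02],[0,0,-0.013,0,0.02],[0,0,0,0,0.02],[0,0,0,0,0.02],[0.014,-0.004,0,0,0.02],[0.015,-0.004,0,0,0.02],[0.015,-0.004,0,0,0.02],[0,0,0,0,0.02],[0,0,0,0,0.02]]])

```text
time: 14.2
tool_pos: [426.1, -180.7, 108.4]
tcp_rot: [-180.0, 0.0, 164.3]
ft_force: [-0.2, 0.3, -1.4]
finger_gap: 38.1
grip_force: 100.7
```

No contact so far; going the rest of the way.

Emit:
servo_tool(plan=[[[0.013,-0.004,0,0,0.02],[0.014,-0.004,0,0,0.02],[0.014,-0.004,0,0,0.02],[0.0135,-0.0038,0,0,0.02],[0,0,0,0,0.02],[0,0,0,0,0.02]]])

```text
time: 14.8
tool_pos: [479.7, -196.3, 107.7]
tcp_rot: [180.0, -0.0, 164.3]
ft_force: [-0.2, -0.0, -1.0]
finger_gap: 37.8
grip_force: 100.7
```

Emit:
servo_tool(plan=[[[0.001,0,-0.008,0,0.02],[0,0,-0.007,0,0.02],[0,0,-0.004,0,0.02],[0,0,0,0,0.02],[0,0,0,0,0.02],[0,0,0,0,0.02]]])

```text
time: 15.4
tool_pos: [481.1, -196.5, 89.3]
tcp_rot: [180.0, -0.0, 164.3]
ft_force: [-5.7, 2.3, 12.4]
finger_gap: 38.1
grip_force: 102.4
```

Emit:
servo_tool(plan=[[[0,0,0,0,0.05],[0,0,0,0,0.07],[0,0,0,0,0.07],[0,0,0.03,0,0.07],[-0.01,0,0.05,0,0.07],[-0.03,0,0.05,0,0],[-0.03,0,0.05,0,0],[0,0,0.03,0,0],[0,0,0,0,0],[0,0,0,0,0]]])

```text
time: 16.4
tool_pos: [420.4, -196.8, 284.1]
tcp_rot: [-180.0, 0.1, 164.3]
ft_force: [-0.2, 0.9, -0.8]
finger_gap: 0.8
grip_force: 0.0
```

```bash
python3 - <<'E'
from h import *
w=snap('wrist'); d=snap('side'); s=sense(); print(s['time'],s['tool_pos'],s['tcp_rot'])
x=np.zeros((590,800,3),np.uint8)
x[:400,:640]=w['frame']; x[400:,:430]=cv2.resize(d['frame'][210:300,330:450],(430,190) if 0 else (253,190)) if 0 else cv2.resize(d['frame'][205:295,330:450],None,fx=3.58,fy=2.11111)[:190,:430]
cv2.imwrite('pics/seat.png',x)
def pr(o,a,M):
    a=np.radians(a);c,q=np.cos(a),np.sin(a); return [(o[0]+c*u-q*v,o[1]+q*u+c*v,z) for u,v,z in M]
print('press',w2pix(w,pr((547.3,-215),-15.7,[(-110,55,12),(-110,-55,12),(-98,27,22),(-98,-27,22),(-108,27,22)])).round().tolist())
print('caul',w2pix(w,pr((541.5,-213.4),-15.7,[(-85,20,38),(-85,-20,38),(-85,20,12),(-85,-20,12)])).round().tolist())
E
```

```text
16.5 [ 419.71083021 -196.22235429  281.88849895] [ 1.79963274e+02 -1.30488559e-01  1.64323993e+02]
press [[382.0, 184.0], [288.0, 184.0], [359.0, 196.0], [312.0, 196.0], [359.0, 188.0]]
caul [[354.0, 207.0], [318.0, 207.0], [352.0, 199.0], [318.0, 199.0]]
```

View pics/seat.png

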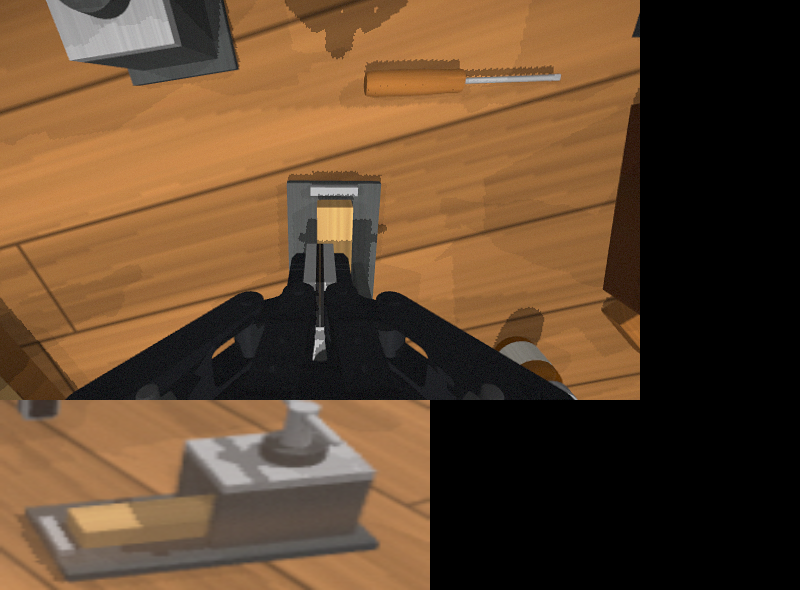

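The wrist view shows the caul's tail at (317–354,207), centred on the bed (288–381) and clear of the sill (187–196). That matches the seat prediction to about 2 mm, and the side crop shows it lying flat. Next I'll shut the door, approaching from behind it.

Emit:
servo_tool(plan=[[[0,0,0.05,-8,0],[0,0.02,0.045,-8,0],[0.012,0.046,0.01,-8,0],[0.012,0.046,0.01,-8,0],[0.014,0.046,0,-8,0],[0.014,0.046,0,-8,0],[0.014,0.046,0,-8,0],[0.014,0.046,0,-8,0],[0.014,0.046,0,-8,0],[0.014,0.046,0,-8,0]]])

```text
time: 17.5
tool_pos: [521.7, 166.6, 394.2]
tcp_rot: [-179.8, 0.1, 88.6]
ft_force: [0.4, -0.7, 1.2]
finger_gap: -0.1
grip_force: 0.0
```

Emit:
servo_tool(plan=[[[0.014,0.046,0,0,0],[0.014,0.046,0,0,0],[0.017,0.044,0,0,0],[0.017,0.034,0,0,0],[0,0,0,0,0],[0,0,0,0,0]]])

```text
time: 18.1
tool_pos: [583.5, 335.4, 392.6]
tcp_rot: [-179.7, 0.2, 89.0]
ft_force: [-0.5, -0.7, -0.5]
finger_gap: 0.1
grip_force: 0.0
```

Emit:
servo_tool(plan=[[[0.007,0.026,0,-5,0],[0,0,-0.03,0,0],[0,0,-0.04,0,0],[0,0,0,0,0],[0,0,0,0,0]]])

```text
time: 18.6
tool_pos: [590.2, 359.3, 326.0]
tcp_rot: [-179.9, 0.1, 83.8]
ft_force: [0.5, -0.4, 0.1]
finger_gap: 0.2
grip_force: 0.0
```

```bash
python3 - <<'E'
from h import *
s=sense(); p=np.array(s['tool_pos']); print(p,s['tcp_rot'],s['ft_force'])
R=np.array([[.99493,.1006],[-.1006,.99493]])
prev=p
for th in [86,78,70,60,50,40,30,20,12,6]:
    t=np.radians(th); y=77-126*np.cos(t)+11; z=196+126*np.sin(t)
    q=np.r_[np.array([576.5,223.8])+R@[0,y],z]; print(th,q.round(1),((q-prev)/1000).round(3).tolist()); prev=q
E
```

```text
[590.20120357 359.31371447 326.02053715] [-1.79863888e+02  9.98722610e-02  8.38454945e+01] [ 0.50988468 -0.36957516  0.08439196]
86 [584.5 302.6 321.7] [-0.006, -0.057, -0.004]
78 [582.7 285.3 319.2] [-0.002, -0.017, -0.002]
70 [581.  268.5 314.4] [-0.002, -0.017, -0.005]
60 [579.  248.7 305.1] [-0.002, -0.02, -0.009]
50 [577.2 230.8 292.5] [-0.002, -0.018, -0.013]
40 [575.6 215.3 277. ] [-0.002, -0.015, -0.016]
30 [574.4 202.8 259. ] [-0.001, -0.013, -0.018]
20 [573.4 193.6 239.1] [-0.001, -0.009, -0.02]
12 [573.  188.7 222.2] [-0.0, -0.005, -0.017]
6 [572.7 186.7 209.2] [-0.0, -0.002, -0.013]
```

Emit:
servo_tool(plan=[[[-0.002,-0.03,-0.002,0,0],[-0.004,-0.027,-0.002,0,0],[-0.002,-0.017,-0.002,0,0],[-0.002,-0.017,-0.005,0,0],[-0.002,-0.02,-0.009,0,0],[0,0,0,0,0]]])

```text
time: 19.2
tool_pos: [579.6, 247.7, 309.7]
tcp_rot: [179.8, -0.1, 83.8]
ft_force: [0.9, 2.1, 2.3]
finger_gap: 0.1
grip_force: 0.9
```

Emit:
servo_tool(plan=[[[-0.002,-0.018,-0.013,0,0],[-0.002,-0.015,-0.016,0,0],[-0.001,-0.013,-0.018,0,0],[-0.001,-0.009,-0.02,0,0],[0,-0.005,-0.017,0,0],[0,-0.002,-0.01,0,0],[0,0,0,0,0],[0,0,0,0,0]]])

```text
time: 20.0
tool_pos: [573.9, 187.9, 215.0]
tcp_rot: [179.8, -0.0, 83.9]
ft_force: [0.7, -2.1, 4.1]
finger_gap: -0.1
grip_force: 2.2
```

Contact kept. Next, press to about 8 mm below flush (TCP z ≈ 188).

Emit:
servo_tool(plan=[[[0,0,-0.012,0,0],[0,0,-0.009,0,0],[0,0,-0.0055,0,0],[0,0,0,0,0],[0,0,0,0,0]]])

```text
time: 20.5
tool_pos: [573.9, 188.2, 188.0]
tcp_rot: [179.8, -0.1, 83.9]
ft_force: [3.5, -0.7, 5.5]
finger_gap: 0.2
grip_force: 2.5
```

Emit:
servo_tool(plan=[[[0,0,0.02,0,0],[0,0,0.04,0,0],[0,-0.02,0.045,0,0],[0,-0.03,0.04,0,0],[-0.01,-0.045,0.01,0,0],[-0.01,-0.045,0,0,0],[-0.01,-0.045,0,0,0],[0,-0.02,0,0,0],[0,0,0,0,0],[0,0,0,0,0]]])

```text
time: 21.5
tool_pos: [542.6, -17.1, 341.2]
tcp_rot: [-180.0, -0.0, 83.9]
ft_force: [-0.1, 0.8, 1.3]
finger_gap: 0.1
grip_force: 0.0
```

Emit:
servo_tool(plan=[[[0,0,0,0,0],[0,0,0,0,0],[0,0,0,0,0],[0,0,0,0,0],[0,0,0,0,0],[0,0,0,0,0]]])

```text
time: 22.1
tool_pos: [542.7, -17.3, 341.0]
tcp_rot: [-180.0, -0.0, 83.9]
ft_force: [-0.1, -1.5, 0.2]
finger_gap: -0.2
grip_force: 0.0
```

```bash
python3 - <<'E'
from h import *
d=snap('side'); t=snap('top'); s=sense(); print(s['time'],s['tool_pos'],s['ft_force'])
a=cv2.resize(d['frame'][90:300,170:450],(800,600)); b=cv2.resize(t['frame'][110:240,190:450],(400,200))
a[:200,400:]=b
cv2.imwrite('pics/final.png',a)
E
```

```text
22.2 [542.74229373 -17.42922046 341.10086009] [-0.03457042  0.13383976  0.18443583]
```

View pics/final.png

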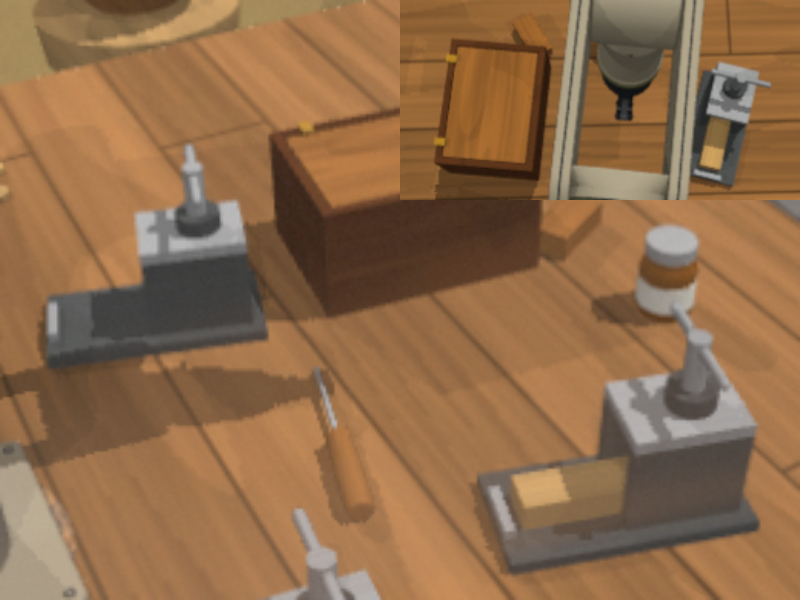

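The door is shut flush (inset, 445–550,40–180), the caul lies flat in the press (510–625,460–525), and the jar, gouge and offcut are undisturbed. The arm is clear, so I'm handing in.

```bash
python3 -c "
from h import *
print(r.hand_in())"
```

```text
the job is handed in; nothing more can be done
None
```

The job is handed in at about 22 s of the 72 s allowed: the last pictures show the caul flat on the bed of the far press with its handle end under the plate, the cabinet door shut flush, and the jar, gouge and offcut undisturbed; the hand-in gave no verdict.

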